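Lock the spring-loaded cap on a cell test holder

TASK

Pick up the loose black cap and close the open cell test holder with it: find the two slots in the collar with the cap's lugs, push the cap down against the spring and twist it clockwise (seen from above) to its stop, then let it spring up into its lock and let go. Feel your way and never force the cap. Leave the closed holder, the spare cell, the spacer and the strip stack alone.

Things in the scene. Friction and masses are not known exactly. Their poses are not given: they have to be found in the camera images.
- cap: Loose black bayonet cap, about 90 g, 55 mm tall, upright on the bench at the start. Origin: centre of its underside; z up. From below: round plug of diameter 33, height 0 to 18.5 mm, tapered over its lowest 4 mm to 27; flange of diameter 58, 18.5 to 23 mm; straight grip bar, 46 mm long along x, 14 mm wide along y, 23 to 55 mm.
- cap_lugs (a point): On the cap's axis, 4.5 mm above its underside, at mid-height of its two opposite lugs. They stick out of the plug along the cap's +x and -x (so along the grip bar) to 21.5 mm from the axis, are 9 mm wide and 5 mm thick (height 2 to 7 mm). The cap is the same after a half turn.
- cap_bar (a point): Middle of the cap's grip bar, 45 mm above the cap's underside, on its axis. Pinch the 14 mm width from above here.
- holder: The open cell test holder, fixed to the bench: square 90 mm base plate 8 mm thick, round grey body of diameter 62, 75 mm high, a blue cell visible in its mouth. Origin: centre of its underside, on the bench; z up; a brass terminal post sticks out of its body to +x.
- holder_mouth (a point): Centre of the holder's mouth at its top rim, 75 mm above the bench; axes as holder. The top 26 mm is a collar with a bore of diameter 47; in it, flush with the rim, a ring of inner diameter 36, cut by two opposite slots about 12 mm wide for the lugs. Off the slots the lugs rest on the ring, with the cap's underside 2 mm below the rim.
- holder_slots (a point): On the holder's axis, 4 mm below the rim, axes as holder. The two slots lie along the holder's x only roughly: the collar is clamped at an angle of up to 0.6 rad either way, not reported: see it from above or feel for it. Play of the lugs in the slots is under 0.1 rad either way. In the slots the cap drops until its underside, 7 mm below the rim, meets the cell.
- holder_lock (a point): On the holder's axis, 12 mm below the rim: the locked cap's underside. From the slots push the cap 8 to 11.5 mm down on the spring (lugs then clear the ring, 8 mm thick; at 11.5 the flange meets the rim), turn about 1 rad clockwise from above (lock at 0.93 to 1.07, hard stop there; other way blocked) and let up: the lugs rise 3 mm into notches under the ring.
- cell (a joint): How far the cell in the open holder is pushed down on its spring, in m: 0 free, 0.005 cap locked, 0.008 lugs just under the ring, 0.0115 flange on the rim. The spring pushes back with 6, 10, 12.4 and 15.2 N there. Turning the pressed cap takes under 0.1 N m; at the stop the moment rises: 0.15 to 0.2 N m is a firm stop, 0.5 N m is forcing it.
- closed_holder: Bystander: a second holder like the first, fixed, with its cap already locked on, 118 mm high. Origin: centre of its underside.
- spare_cell: Bystander: loose blue cell standing upright, diameter 32, 69 mm high. Origin: centre of its underside.
- spacer: Bystander: loose black cell spacer, a flat 78 x 78 x 10 mm plate with four round holes. Origin: centre of its underside.
- strip_stack: Bystander: loose stack of square nickel strips, 50 x 50 x 6 mm. Origin: centre of its underside.
Mind the look-alikes: they are no part of the job. What is meant by the cap is not brown, and is the smaller of those in its own colour.

How it is judged:
By the outcome, as a careful person would: the job done as asked, in the order asked, and still so for the second after the job is handed in, with the robot touching nothing.
It also fails if it takes over 72 s, if anything falls off the work surface, if the arm or the gripper's body presses on something with over 40 N, if the wrist force passes 120 N, or if a joint passes its speed limit or range.

ROBOT

A 6-joint arm with a two-finger parallel gripper is mounted at the origin on the work surface. World frame = base frame: x ahead of the robot, y to its left, z up, the work surface at z = 0. Lengths are in mm, angles in rad, forces in N, time in s.
With the tool pointing down it reaches from about 300 to 775 mm from the base axis. Payload 14.6 kg.
Tool frame: the origin (TCP) lies on the centre line of the jaws, within the pads' length; the fingertips stand 19 mm ahead of it and the grasp point (between the pads) is the TCP (bot.tip_reach is the distance from the TCP to the fingertips, in mm); y points along the fingers, x is the direction in which the jaws open and shut, and the axes are right-handed (so a half turn about y gives the same grasp; the last joint's range is limited). The gripper opens to 85 mm and grips with 20 to 120 N. Pads are 22 mm wide; open, the fingers measure 114 mm over their backs; the gripper's body (76 mm by 85 mm) begins 54 mm behind the grasp point. The pads swing forward as they close: fully open they stand 13 mm farther back than shut.
Start: joints at [1.076, 0.3, 1.521, -0, 1.321, -0.067], TCP at [228.175, 500.426, 250.281] pointing down, gripper open.
Joint ranges: [-3.03, 3.03], [-0.79, 2.21], [0.23, 2.52], [-1.04, 4.18], [0, 3.07], [-2.55, 2.55]. Speed limits (rad/s): [2.22, 2.22, 2.57, 3.14, 3.14, 3.14].

INTERFACE

Orientations are given as a unit quaternion [w, x, y, z].
In Python, from rig import bot gives the robot as it stands. Calls block until the motion is done:
- bot.move_to(position, orientation): joint-space move of the TCP to a pose.
- bot.servo_line(position, attitude=None, speed=150, until_force=None): straight line of the TCP; attitude=None keeps the orientation; speed is the mean speed in mm/s. With until_force (N) it stops when the force on the tool has changed by that much, and returns True; else False.
- bot.move_joints(angles): joint-space move.
- bot.move_gripper(opening, grip_force=None): finger opening in mm; grip_force is the grip in N (None keeps the last); returns when the fingers have stopped.
- bot.dwell(seconds).
- bot.ik(position, orientation): joint angles nearest the present ones, or None.
- bot.read_state(): the state.
- bot.read_camera(name): name is "scene" or "side" or "wrist"; returns a dict with "image" (480x640x3 uint8, blue, green, red), "depth" (480x640 float32, mm along the optical axis (not along the pixel's ray), 0 where there is no reading), "fovy" (degrees; the focal length in pixels is half the picture's height over the tangent of half this angle, whatever the lens; pixels are square), "cx", "cy" (the principal point, pixels), "k1" (the pictures are not rectified: a ray, as slopes to the right and down, at radius r is drawn at 1 + k1 r^2 times it, then the intrinsics apply), "eye" and "attitude" of the camera in the world; the wrist camera has in their place "mount" (4x4, takes a point from camera to tool coordinates, whose origin is the TCP and whose axes are the tool frame's). Camera axes: x right, y down, z forward; pixel columns grow to the right and rows downward; lengths in mm; the calibration is good to about 2 mm. A picture is of the moment at which its call begins: read the wrist's pose just before it.
A pose or a line that the arm cannot do raises bot.MotionError and nothing moves.
- bot.finish_job(): hands the job in, once; it reports no verdict.
The state is a dict: "clock": time; "joint_positions": joint angles; "qvel": joint speeds; "effort": joint torques, N m; "ee_pos": TCP position; "tool_rot": TCP orientation; "ft_force": force on the tool from outside, world axes, zero at the start; "moment": the same for the moment, N m; "grip_width": finger opening in mm.
Only numpy, scipy, OpenCV 4.12 (cv2) and the standard library are available. Lean on these libraries where they do the work, as an engineer would, in place of code of your own. Each camera call takes 0.05 s, during which the arm holds its last target.

## Working session

There is one attempt and no reset: what is moved stays moved. The work goes in short steps, each a Python script; the robot and the scene stay as the last script left them, time stands still between calls to the robot, and variables do not carry over. Pictures are saved under pics/ and viewed, and the job is handed in when it is done.

```bash
ls; mkdir -p pics; python3 - <<'E'
from rig import bot
import cv2
s=bot.read_state();print(s)
for n in("scene","side","wrist"):
    c=bot.read_camera(n);cv2.imwrite(f"pics/{n}0.png",c["image"]);print(n,{k:v for k,v in c.items() if k not in("image","depth")})
E
```

```text
pics
{'clock': 0.0, 'joint_positions': array([ 1.07636738e+00,  3.00506285e-01,  1.52158954e+00,  1.37140153e-05,
        1.32070834e+00, -6.65746433e-02]), 'qvel': array([-0.00086646, -0.00037946,  0.00226699, -0.00144939, -0.00116094,
       -0.00041608]), 'effort': array([-8.46469766e-05, -5.43499374e+01, -3.61784112e+01, -7.38929157e-05,
        4.09689572e-03, -4.03039650e-06]), 'ee_pos': array([228.09063254, 500.23798001, 249.69842438]), 'tool_rot': array([-0.5945494 ,  0.59495556,  0.38207454, -0.38282886]), 'ft_force': array([ 0.32145908, -0.23064454, -0.75105548]), 'moment': array([-0.01251911,  0.01063118,  0.03722306]), 'grip_width': 85.54823090408442}
scene {'fovy': 49.596371606218874, 'cx': 319.8386564076919, 'cy': 241.30031980050524, 'k1': -0.11173187208231186, 'eye': array([995.35356591, 290.91596204, 873.04571147]), 'attitude': array([-0.1383203 ,  0.46112971,  0.83714638, -0.25963978])}
side {'fovy': 45.705800672436474, 'cx': 327.09176107831655, 'cy': 233.36499666613358, 'k1': -0.06942601723234172, 'eye': array([360.70980797, 598.87845774, 683.27654311]), 'attitude': array([ 0.06235451, -0.12343781,  0.91246454, -0.38507595])}
wrist {'fovy': 69.20070988192843, 'cx': 319.5046986734258, 'cy': 241.3942725876657, 'k1': -0.028600990165139364, 'mount': array([[ 9.99999987e-01, -1.59977528e-04, -1.88253384e-05,
         3.47544025e-01],
       [-2.45364439e-05, -2.66784231e-01,  9.63756283e-01,
        -1.22785096e+02],
       [-1.59201651e-04, -9.63756270e-01, -2.66784231e-01,
         6.84867383e+01],
       [ 0.00000000e+00,  0.00000000e+00,  0.00000000e+00,
         1.00000000e+00]])}
```

View pics/scene0.png

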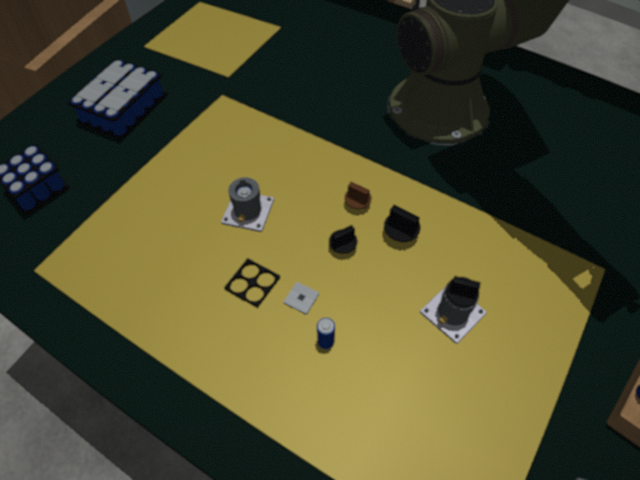

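View pics/side0.png

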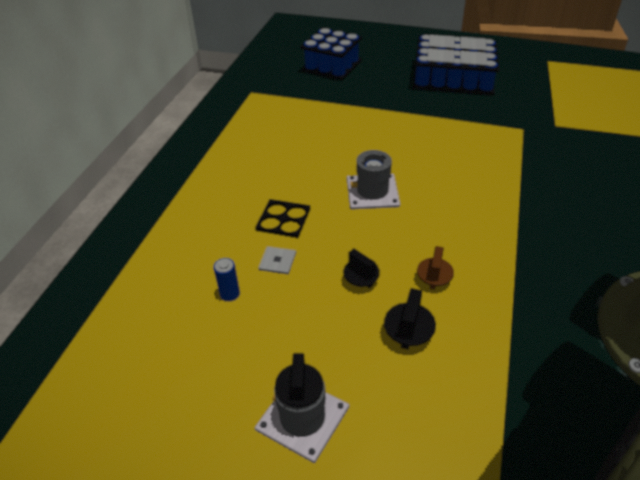

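View pics/wrist0.png

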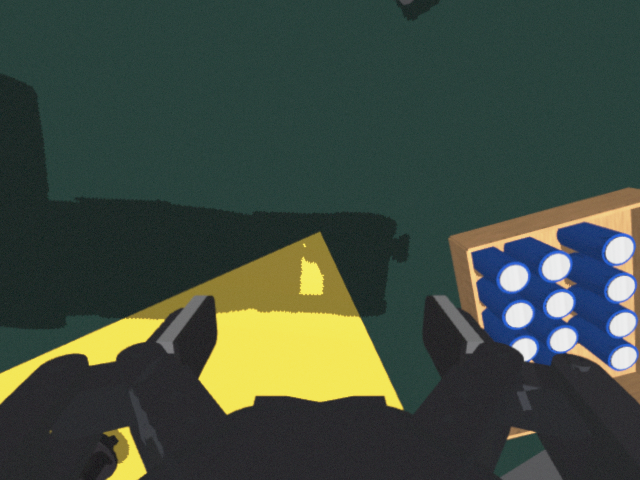

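The open holder is at scene px (243,192) / side px (374,172). The target cap, the smaller black one, is at scene (343,241) / side (362,270). The big black cap (402,226) and the brown one (357,197) are decoys. Next I measure using depth and rays.

```bash
cat > h.py <<'E'
import numpy as np, cv2
from scipy.spatial.transform import Rotation as R
from rig import bot
def rot(q): return R.from_quat(np.array(q)[[1,2,3,0]]).as_matrix()
def quat(M):
    q=R.from_matrix(M).as_quat(); return np.array([q[3],*q[:3]])
def down(a): # tool y down, tool x at angle a
    return quat(np.array([[np.cos(a),0,-np.sin(a)],[np.sin(a),0,np.cos(a)],[0,-1,0]]))
def campose(c,s=None):
    if "eye" in c: return rot(c["attitude"]),np.array(c["eye"])
    T=c["mount"];Rt=rot(s["tool_rot"]);return Rt@T[:3,:3],Rt@T[:3,3]+s["ee_pos"]
def K(c):
    f=240/np.tan(np.radians(c["fovy"])/2);return np.array([[f,0,c["cx"]],[0,f,c["cy"]],[0,0,1]])
def slopes(c,px):
    D=np.array([c["k1"],0,0,0,0.])
    return cv2.undistortPointsIter(np.float64(px).reshape(-1,1,2),K(c),D,None,None,(3,50,1e-9)).reshape(-1,2)
def onplane(c,px,z,s=None):
    Rm,e=campose(c,s);d=np.c_[slopes(c,px),np.ones(len(np.reshape(px,(-1,2))))]@Rm.T
    return e+d*((z-e[2])/d[:,2])[:,None]
def cloud(c,s=None):
    v,u=np.mgrid[:480,:640];px=np.c_[u.ravel(),v.ravel()]
    Rm,e=campose(c,s);d=np.c_[slopes(c,px),np.ones(len(px))]*c["depth"].reshape(-1,1)
    return (d@Rm.T+e).reshape(480,640,3)
def shot(n,f):
    s=bot.read_state();c=bot.read_camera(n);cv2.imwrite(f"pics/{f}.png",c["image"]);return s,c
E
python3 - <<'E'
from h import *
for n,bx in(("scene",{"cap":(325,222,362,262),"hold":(220,170,275,235)}),("side",{"cap":(338,245,385,297),"hold":(340,145,402,212)})):
    c=bot.read_camera(n);P=cloud(c)
    for k,(a,b,d,e) in bx.items():
        p=P[b:e,a:d].reshape(-1,3);im=c["image"][b:e,a:d].reshape(-1,3).astype(int)
        print(n,k,"z pct",np.percentile(p[:,2],[0,5,50,95,100]).round(1))
        z0=(45,60) if k=="cap" else (68,80)
        m=(p[:,2]>z0[0])&(p[:,2]<z0[1]);q=p[m]
        r=cv2.minAreaRect(q[:,:2].astype(np.float32)); print(m.sum(),q.mean(0).round(1),r)
        w,V=np.linalg.eigh(np.cov(q[:,:2].T));print("axis",np.arctan2(V[1,1],V[0,1]),np.sqrt(w))
E
```

```text
scene cap z pct [ -5.5  -2.2   1.7  53.6 873. ]
187 [487.2  12.9  52.5] ((486.3655700683594, 12.226571083068848), (16.291507720947266, 45.517608642578125), 60.69599151611328)
axis 2.652642074053341 [ 4.42827048 13.44753533]
scene hold z pct [ -5.6  -2.    4.7  74.3 873. ]
466 [ 515.5 -203.2   73.4] ((513.6505126953125, -204.7028350830078), (65.22756958007812, 62.43119812011719), 9.535449028015137)
axis -2.4441796718000797 [17.60461823 18.92588142]
side cap z pct [ -3.8  -1.9   1.1  53.6 683.3]
292 [483.7  15.8  52.2] ((484.774169921875, 13.64811897277832), (15.247289657592773, 46.6379508972168), 62.237335205078125)
axis 2.654537798605744 [ 4.3808317  13.79772493]
side hold z pct [ -4.6  -1.7   6.   74.  683.3]
518 [ 514.3 -200.8   73. ] ((515.0982055664062, -203.19680786132812), (58.69451141357422, 66.21847534179688), 11.402155876159668)
axis 1.840031918934735 [16.72182266 19.23655556]
```

```bash
python3 - <<'E'
from h import *
s=bot.read_state();M=rot(s["tool_rot"]);print(M.round(3),np.arctan2(M[1,0],M[0,0]))
for a in np.arange(-3,3.2,.5):
    r=[]
    for p in([485.5,13,45],[514.5,-204,200]):
        j=bot.ik(p,down(a)); r.append(None if j is None else np.round(j,2))
    print(round(a,2),r)
print(2.654-np.pi/2)
E
```

```text
[[ 0.415 -0.    -0.91 ]
 [ 0.91  -0.     0.415]
 [-0.001 -1.     0.   ]] 1.1429484647615675
-3.0 [None, None]
-2.5 [array([-0.05,  0.45,  1.87, -0.  ,  0.83,  2.45]), array([-0.44,  0.35,  1.57, -0.  ,  1.22,  2.06])]
-2.0 [array([-0.05,  0.45,  1.87, -0.  ,  0.83,  1.95]), array([-0.44,  0.35,  1.57, -0.  ,  1.22,  1.56])]
-1.5 [array([-0.05,  0.45,  1.87, -0.  ,  0.83,  1.45]), array([-0.44,  0.35,  1.57, -0.  ,  1.22,  1.06])]
-1.0 [array([-0.05,  0.45,  1.87, -0.  ,  0.83,  0.95]), array([-0.44,  0.35,  1.57, -0.  ,  1.22,  0.56])]
-0.5 [array([-0.05,  0.45,  1.87, -0.  ,  0.83,  0.45]), array([-0.44,  0.35,  1.57, -0.  ,  1.22,  0.06])]
0.0 [array([-0.05,  0.45,  1.87, -0.  ,  0.83, -0.05]), array([-0.44,  0.35,  1.57, -0.  ,  1.22, -0.44])]
0.5 [array([-0.05,  0.45,  1.87, -0.  ,  0.83, -0.55]), array([-0.44,  0.35,  1.57, -0.  ,  1.22, -0.94])]
1.0 [array([-0.05,  0.45,  1.87, -0.  ,  0.83, -1.05]), array([-0.44,  0.35,  1.57, -0.  ,  1.22, -1.44])]
1.5 [array([-0.05,  0.45,  1.87, -0.  ,  0.83, -1.55]), array([-0.44,  0.35,  1.57, -0.  ,  1.22, -1.94])]
2.0 [array([-0.05,  0.45,  1.87, -0.  ,  0.83, -2.05]), array([-0.44,  0.35,  1.57, -0.  ,  1.22, -2.44])]
2.5 [array([-0.05,  0.45,  1.87, -0.  ,  0.83, -2.55]), None]
3.0 [None, None]
1.0832036732051034
```

```bash
python3 - <<'E'
from h import *
bot.move_to([514.5,-204,200],down(-0.4))
s,c=shot("wrist","w_hold")
print(s["clock"],s["ee_pos"])
E
```

```text
2.9417 [ 514.74714467 -203.36453453  200.04791438]
```

View pics/w_hold.png

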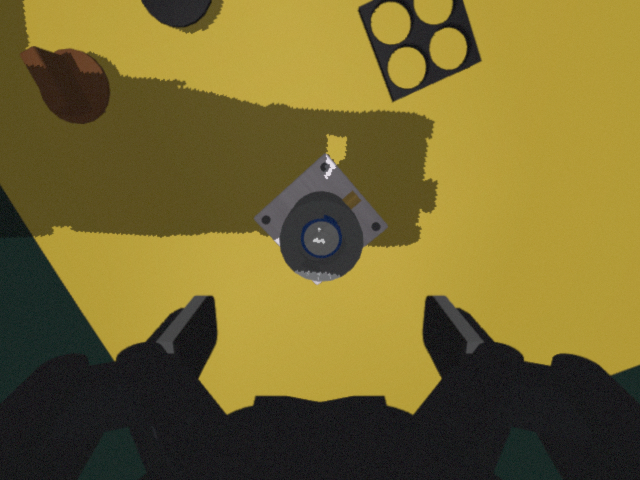

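Holder mouth at about (320,238), brass post at (352,199). The slots are dark, so I'm enlarging the crop with more contrast.

```bash
python3 - <<'E'
import cv2,numpy as np
im=cv2.imread("pics/w_hold.png")[180:295,260:385]
b=cv2.resize(np.clip(im.astype(float)*2.2,0,255).astype(np.uint8),None,fx=5,fy=5,interpolation=cv2.INTER_CUBIC)
cv2.imwrite("pics/w_hold_z.png",b)
E
```

```text
(no output)
```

View pics/w_hold_z.png

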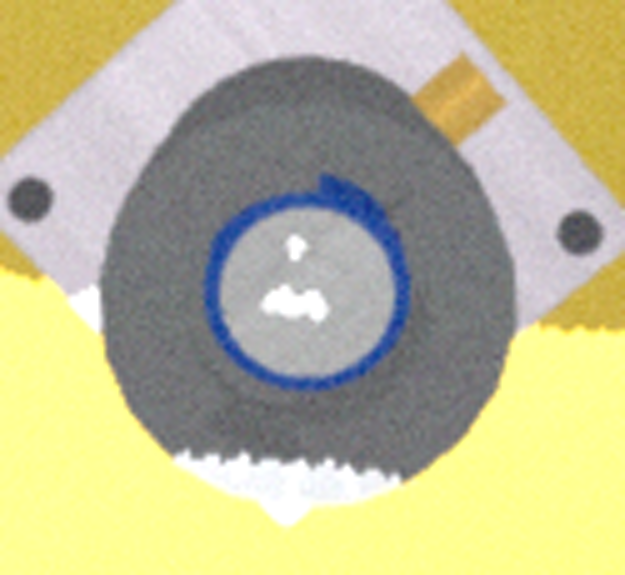

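One slot shows, with the blue cell side behind it at crop (345,190), and its opposite is at about (250,415). I'm taking a closer view with the camera straight above.

```bash
python3 - <<'E'
from h import *
a=-0.4
m=np.array([514.5,-203.5]);t=m-68.5*np.array([-np.sin(a),np.cos(a)])
bot.move_to([*t,120],down(a))
s,c=shot("wrist","w_hold2")
np.save("w2.npy",{"s":s,"c":c},allow_pickle=True)
P=cloud(c,s);q=P.reshape(-1,3);k=(q[:,2]>71)&(q[:,2]<79)&(np.hypot(*(q[:,:2]-m).T)<45)
print(s["clock"],k.sum(),q[k].mean(0))
print(cv2.minEnclosingCircle(q[k][:,:2].astype(np.float32)),cv2.minAreaRect(q[k][:,:2].astype(np.float32)))
# orthographic rectified top view at z=75, 8px/mm
g=np.arange(-35,35,.125);X,Y=np.meshgrid(m[0]+g,m[1]-g)
Rm,e=campose(c,s);W=np.c_[X.ravel(),Y.ravel(),np.full(X.size,75.)]
pc=(W-e)@Rm;pc=pc[:,:2]/pc[:,2:];r2=(pc**2).sum(1,keepdims=True);uv=pc*(1+c["k1"]*r2);k_=K(c);u=uv[:,0]*k_[0,0]+c["cx"];v=uv[:,1]*k_[0,0]+c["cy"]
top=cv2.remap(c["image"],u.reshape(X.shape).astype(np.float32),v.reshape(X.shape).astype(np.float32),cv2.INTER_LINEAR)
cv2.imwrite("pics/top2.png",np.clip(top*2.2,0,255).astype(np.uint8))
E
```

```text
3.4917 8974 [ 515.02403349 -203.34944712   74.15935152]
((514.5894165039062, -204.4236602783203), 31.581174850463867) ((514.4690551757812, -204.56060791015625), (62.09274673461914, 62.16933822631836), 17.08342933654785)
```

View pics/w_hold2.png

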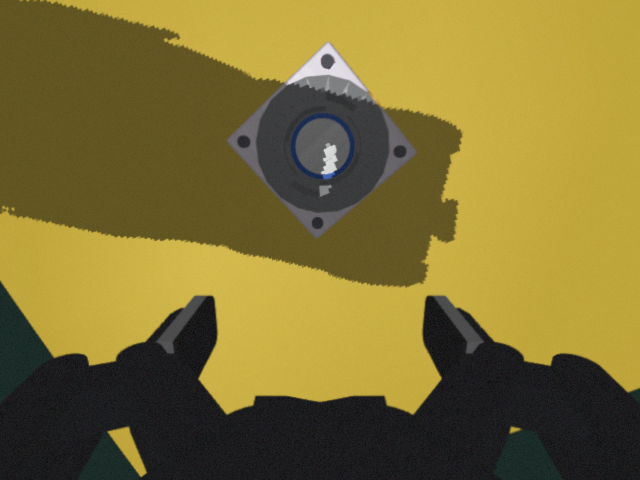

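View pics/top2.png

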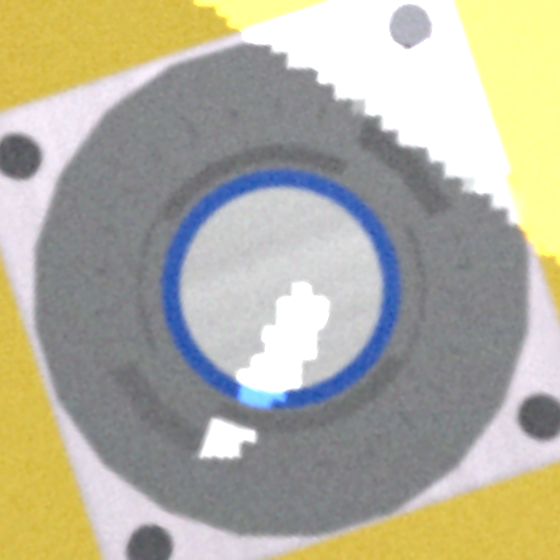

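Dark slot patches show at (405,165) and (155,405) in the rectified view, giving an axis near 0.77 rad. I'll cross-check that with depth, and get the plate angle from the plate holes.

```bash
python3 - <<'E'
from h import *
d=np.load("w2.npy",allow_pickle=True).item();s,c=d["s"],d["c"]
P=cloud(c,s).reshape(-1,3);m=np.array([514.5,-204.4])
v=P[:,:2]-m;r=np.hypot(*v.T);th=np.arctan2(v[:,1],v[:,0])
for lo,hi in((19,21),(21,23)):
  k=(r>lo)&(r<hi)
  print([(int(np.degrees(b)),int((k&(abs(th-b)<.0873)).sum()),np.median(P[k&(abs(th-b)<.0873),2]).round(1)) for b in np.radians(np.arange(-175,180,10))])
k=(r>18.8)&(r<22.5)&(P[:,2]<71)&(P[:,2]>45)
ph=np.angle(np.exp(2j*th[k]).mean())/2;print("slot axis depth",ph,k.sum(),np.abs(np.exp(2j*th[k]).mean()))
# image dark patches r 20..25 
im=cv2.cvtColor(c["image"],cv2.COLOR_BGR2GRAY).ravel().astype(float)
for b in np.radians(np.arange(-175,180,10)):
  kk=(r>20)&(r<24)&(abs(th-b)<.0873);print(int(np.degrees(b)),im[kk].mean().round(1) if kk.sum() else None,end="; ")
holes=np.array([[19,156],[410,25],[540,416],[150,545]]);w=np.c_[holes[:,0]/8-35,35-holes[:,1]/8];e=np.roll(w,-1,0)-w
print("\nplate",(np.degrees(np.arctan2(e[:,1],e[:,0]))%90))
E
```

```text
[(-175, 45, np.float64(73.8)), (-165, 41, np.float64(73.8)), (-155, 36, np.float64(73.3)), (-145, 24, np.float64(48.4)), (-135, 22, np.float64(48.4)), (-125, 24, np.float64(48.2)), (-115, 27, np.float64(74.0)), (-105, 34, np.float64(74.3)), (-95, 30, np.float64(74.1)), (-85, 29, np.float64(74.1)), (-75, 30, np.float64(74.0)), (-65, 29, np.float64(74.3)), (-55, 31, np.float64(74.2)), (-45, 30, np.float64(74.2)), (-35, 37, np.float64(73.9)), (-25, 51, np.float64(73.7)), (-14, 50, np.float64(73.7)), (-5, 52, np.float64(73.5)), (5, 52, np.float64(73.8)), (14, 45, np.float64(73.9)), (25, 42, np.float64(73.7)), (35, 28, np.float64(48.3)), (45, 27, np.float64(48.1)), (55, 25, np.float64(48.4)), (65, 33, np.float64(73.9)), (75, 35, np.float64(74.4)), (85, 37, np.float64(74.2)), (95, 35, np.float64(74.3)), (105, 37, np.float64(74.2)), (115, 34, np.float64(74.1)), (125, 32, np.float64(74.4)), (135, 34, np.float64(74.0)), (145, 34, np.float64(74.3)), (155, 48, np.float64(74.0)), (165, 44, np.float64(74.0)), (175, 45, np.float64(73.8))]
[(-175, 33, np.float64(74.4)), (-165, 34, np.float64(74.2))
[... 752 characters left out ...]
05, 37, np.float64(74.1)), (115, 37, np.float64(74.0)), (125, 39, np.float64(74.1)), (135, 36, np.float64(74.1)), (145, 36, np.float64(74.4)), (155, 34, np.float64(74.3)), (165, 33, np.float64(74.1)), (175, 31, np.float64(74.2))]
slot axis depth 0.5286712790918799 520 0.6439159249031456
-175 59.2; -165 59.3; -155 57.8; -145 55.6; -135 55.9; -125 55.6; -115 91.9; -105 85.4; -95 59.0; -85 58.4; -75 58.5; -65 58.9; -55 59.0; -45 59.2; -35 59.8; -25 60.0; -14 60.4; -5 60.1; 5 60.7; 14 61.0; 25 58.6; 35 56.6; 45 58.5; 55 59.3; 65 60.5; 75 62.4; 85 62.5; 95 61.8; 105 61.6; 115 61.6; 125 61.7; 135 60.5; 145 60.2; 155 60.4; 165 59.7; 175 59.0; 
plate [18.52282572 18.39097663 18.30262624 18.61151461]
```

Slots sit near 45°/-135°. Now I look at the cap from above, with the grasp yaw.

```bash
python3 - <<'E'
from h import *
d=np.load("w2.npy",allow_pickle=True).item();s,c=d["s"],d["c"]
P=cloud(c,s).reshape(-1,3);m=np.array([514.5,-204.4])
v=P[:,:2]-m;r=np.hypot(*v.T)
k=(r>20)&(r<23.2)&(P[:,2]<60);q=P[k][:,:2]
top=q[(q-m)[:,0]>0];bot_=q[(q-m)[:,0]<0];dv=top.mean(0)-bot_.mean(0)
print(len(top),len(bot_),"slot axis",np.arctan2(dv[1],dv[0]),"mid",(top.mean(0)+bot_.mean(0))/2,cv2.minAreaRect(top.astype(np.float32)),cv2.minAreaRect(bot_.astype(np.float32)))
a=1.083;p=np.array([485.5,13]);t=p-68.5*np.array([-np.sin(a),np.cos(a)])
bot.move_to([*t,130],down(a))
s,c=shot("wrist","w_cap")
P=cloud(c,s).reshape(-1,3)
k=(P[:,2]>50)&(P[:,2]<60)&(np.hypot(*(P[:,:2]-p).T)<32)
rc=cv2.minAreaRect(P[k][:,:2].astype(np.float32));w,V=np.linalg.eigh(np.cov(P[k][:,:2].T))
print(s["clock"],P[k].mean(0),rc,np.arctan2(V[1,1],V[0,1]))
k=(P[:,2]>17)&(P[:,2]<28)&(np.hypot(*(P[:,:2]-p).T)<35);print("flange",cv2.minEnclosingCircle(P[k][:,:2].astype(np.float32)))
# neighbours
k=(P[:,2]>12)&(P[:,2]<80)&(np.hypot(*(P[:,:2]-p).T)>35)
n,l,st,ce=cv2.connectedComponentsWithStats(k.reshape(480,640).astype(np.uint8))
for i in range(1,n):
    if st[i,4]>300: g=P[(l==i).ravel()];print(st[i],g.mean(0).round(),g.min(0).round(),g.max(0).round())
E
```

```text
227 143 slot axis 0.7307443387396649 mid [ 514.78200881 -205.22411638] ((531.7779541015625, -198.65283203125), (8.58940601348877, 31.539091110229492), 14.351265907287598) ((497.1853332519531, -214.04054260253906), (6.57816219329834, 24.394899368286133), 26.694507598876953)
4.5417 [484.3586848   12.485806    53.99007437] ((484.7646789550781, 12.120452880859375), (13.774426460266113, 45.43169021606445), 62.26206588745117) 2.6545045276401913
flange ((484.5869445800781, 12.297016143798828), 29.078170776367188)
[ 124    0  108   52 4020] [387. -23.  27.] [370. -47.  17.] [402.   6.  56.]
[   0  281  129  117 8749] [ 509. -189.   54.] [ 483. -236.   12.] [ 549. -172.   76.]
[ 504  302   91   64 3164] [665.  89.  45.] [659.  75.  12.] [685. 108.  69.]
```

View pics/w_cap.png

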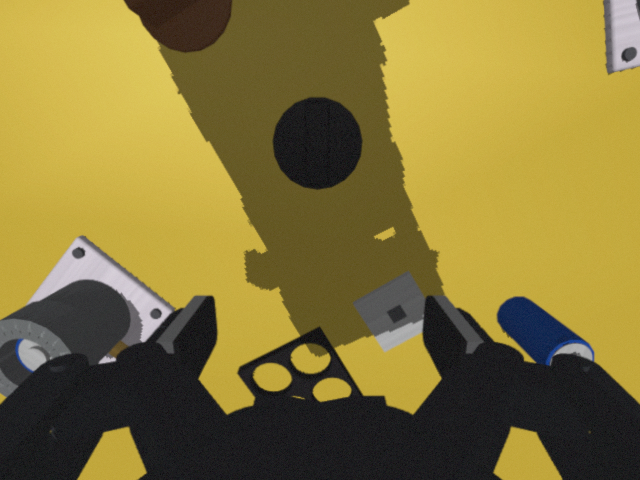

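Cap at image (318,143), flange diameter 58 as specified, bar axis 2.6545 rad, centre (484.7,12.3). No neighbours lie within the jaw sweep. Grasping it, and refining the slot angle.

```bash
python3 - <<'E'
from h import *
d=np.load("w2.npy",allow_pickle=True).item();s,c=d["s"],d["c"]
P=cloud(c,s).reshape(-1,3);m=np.array([514.5,-204.4])
v=P[:,:2]-m;r=np.hypot(*v.T);th=np.degrees(np.arctan2(v[:,1],v[:,0]))
k=(r>19.5)&(r<22.5)
for o in(0,-180):
  print([(b,round(float((P[k&(abs(th-o-b)<1.5),2]<60).mean()),2)) for b in range(20,71,2)])
a=1.0837
bot.move_gripper(45,60)
bot.move_to([484.7,12.3,110],down(a))
print("hit",bot.servo_line([484.7,12.3,47],speed=60,until_force=8))
print(bot.read_state()["ee_pos"])
print(bot.move_gripper(0,60));s=bot.read_state();print(s["grip_width"],s["ft_force"],s["moment"],s["clock"])
E
```

```text
[(20, 0.05), (22, 0.06), (24, 0.06), (26, 0.47), (28, 1.0), (30, 1.0), (32, 1.0), (34, 1.0), (36, 1.0), (38, 1.0), (40, 1.0), (42, 1.0), (44, 1.0), (46, 1.0), (48, 1.0), (50, 1.0), (52, 1.0), (54, 1.0), (56, 1.0), (58, 1.0), (60, 1.0), (62, 0.42), (64, 0.0), (66, 0.0), (68, 0.0), (70, 0.0)]
[(20, 0.07), (22, 0.07), (24, 0.07), (26, 0.14), (28, 0.82), (30, 1.0), (32, 1.0), (34, 1.0), (36, 1.0), (38, 1.0), (40, 1.0), (42, 1.0), (44, 1.0), (46, 1.0), (48, 1.0), (50, 1.0), (52, 1.0), (54, 1.0), (56, 1.0), (58, 1.0), (60, 1.0), (62, 0.55), (64, 0.0), (66, 0.0), (68, 0.0), (70, 0.0)]
hit False
[484.93628791  12.28990958  47.36070643]
False
12.760924683014725 [-1.95052207  0.56133402  4.80884985] [ 0.07078954  0.12530481 -0.02979581] 7.0417
```

```bash
python3 - <<'E'
from h import *
p=bot.read_state()["ee_pos"]
bot.servo_line([p[0],p[1],160],speed=120)
a=0.773-np.pi/2
bot.move_to([514.5,-204.4,150],down(a))
bot.dwell(.2)
s,c=shot("wrist","w_held");s2,c2=shot("side","s_held")
print(s["ee_pos"],s["grip_width"],s["ft_force"],s["moment"],s["clock"],s["joint_positions"].round(2))
P=cloud(c2).reshape(-1,3)
k=(P[:,2]>75+30)&(np.hypot(*(P[:,:2]-[514.5,-204.4]).T)<35)
for z in range(96,160,4):
    kk=(P[:,2]>z-2)&(P[:,2]<z+2)&(np.hypot(*(P[:,:2]-[514.5,-204.4]).T)<36)
    if kk.sum()>5: print(z,kk.sum(),P[kk].min(0).round(1),P[kk].max(0).round(1))
cv2.imwrite("pics/s_held_z.png",cv2.resize(c2["image"][80:230,300:460],None,fx=4,fy=4))
E
```

```text
[ 514.59806149 -203.94772507  150.06476578] 12.969772052387853 [-0.0638713   0.06323522 -0.73016718] [-0.00257171 -0.01394155  0.04896603] 9.6667 [-0.44  0.41  1.62  0.    1.11  0.35]
104 21 [ 505.8 -193.   102.8] [ 530.7 -186.2  106. ]
108 30 [ 499.5 -195.1  106.1] [ 529.5 -186.1  109.8]
112 12 [ 500.9 -192.9  110.1] [ 529.5 -185.3  112.3]
120 26 [ 488.2 -198.   118.5] [ 541.1 -175.   122. ]
124 234 [ 485.7 -221.7  122. ] [ 540.8 -171.7  126. ]
128 63 [ 486.3 -217.5  126. ] [ 535.6 -172.4  129.9]
132 35 [ 494.3 -214.7  130. ] [ 533. -182.  134.]
136 39 [ 494.1 -213.8  134. ] [ 532.8 -183.9  137.8]
140 49 [ 494.5 -213.7  138. ] [ 533.2 -181.7  141.9]
144 46 [ 494.  -212.8  142.1] [ 532.9 -183.5  146. ]
148 52 [ 494.2 -214.1  146.1] [ 535.3 -181.9  150. ]
152 60 [ 494.9 -213.4  150.1] [ 532.4 -182.2  154. ]
156 79 [ 496.2 -204.2  154.1] [ 533.1 -181.7  157.9]
```

View pics/s_held_z.png

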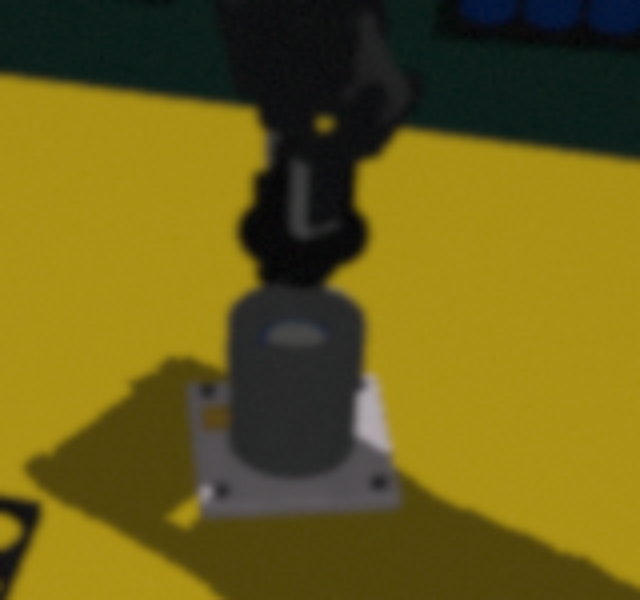

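View pics/w_held.png

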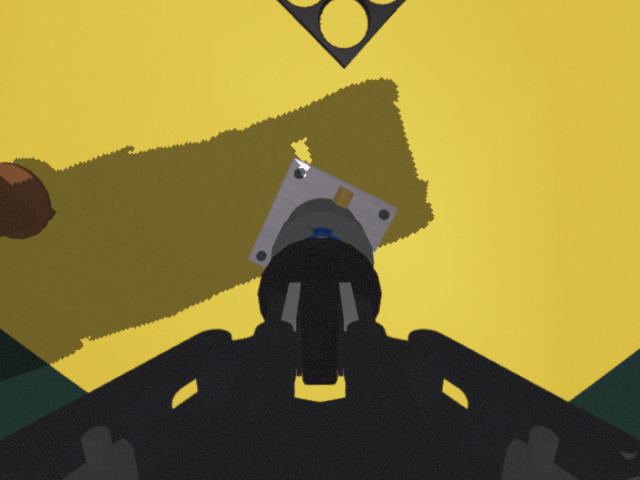

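Cap held upright, about square, and the near slot (blue, at (322,232)) lines up with the bar. Descending by feel.

```bash
python3 - <<'E'
from h import *
def st(l):
    s=bot.read_state();M=rot(s["tool_rot"]);print(l,s["ee_pos"].round(2),"under-rim",round(s["ee_pos"][2]-47.36-75,2),"F",s["ft_force"].round(2),"M",s["moment"].round(3),"yaw",round(np.arctan2(M[1,0],M[0,0]),3),round(s["clock"],2))
x,y=514.5,-204.4
bot.servo_line([x,y,128],speed=60,until_force=5);st("a")
h=bot.servo_line([x,y,112],speed=15,until_force=4);st(h)
bot.dwell(.3);st("d")
E
```

```text
a [ 514.45 -204.39  127.74] under-rim 5.38 F [-0.54 -0.19 -1.  ] M [ 0.002 -0.072  0.004] yaw -0.798 10.28
True [ 514.56 -204.48  114.41] under-rim -7.95 F [-0.21  0.47  2.91] M [-0.039  0.027 -0.011] yaw -0.798 11.12
d [ 514.52 -204.46  114.36] under-rim -8.0 F [ 2.12 -0.62  3.9 ] M [-0.141 -0.289 -0.014] yaw -0.798 11.43
```

It dropped straight through the slots onto the cell (underside ~7–8 mm below the rim). Pressing on.

```bash
cat >> h.py <<'E'
def st(l):
    s=bot.read_state();M=rot(s["tool_rot"]);print(l,s["ee_pos"].round(2),"under-rim",round(s["ee_pos"][2]-47.36-75,2),"F",s["ft_force"].round(2),"M",s["moment"].round(3),"yaw",round(np.arctan2(M[1,0],M[0,0]),3),"w",round(s["grip_width"],2),round(s["clock"],2));return s
E
python3 - <<'E'
from h import *
x,y=514.5,-204.4
for z in (111,108,106,104.6):
    h=bot.servo_line([x,y,z],speed=15,until_force=8);bot.dwell(.15);st((z,h))
    if h: break
E
```

```text
(111, False) [ 514.6  -204.45  111.27] under-rim -11.09 F [ 0.76 -0.13  6.45] M [-0.038  0.038  0.004] yaw -0.798 w 13.09 11.93
(108, False) [ 514.6  -204.46  108.48] under-rim -13.88 F [-0.41  0.37  9.15] M [ 0.016  0.286 -0.01 ] yaw -0.798 w 12.84 12.43
(106, False) [ 514.62 -204.46  106.61] under-rim -15.75 F [-0.83  1.29 11.06] M [0.066 0.371 0.005] yaw -0.798 w 13.02 12.87
(104.6, False) [ 514.65 -204.46  105.3 ] under-rim -17.06 F [-2.05  0.69 12.  ] M [ 0.136  0.429 -0.03 ] yaw -0.798 w 12.85 13.27
```

```bash
python3 - <<'E'
from h import *
x,y=514.5,-204.4;a0=0.773-np.pi/2
h=bot.servo_line([x,y,103.0],speed=15,until_force=8);bot.dwell(.2);s=st(h)
if s["ft_force"][2]<12.3: bot.servo_line([x,y,102.5],speed=15,until_force=8);bot.dwell(.2);s=st("more")
z=102.5 if s["ee_pos"][2]<103.2 else 103.0
m0=s["moment"][2]
for i in range(1,8):
    bot.servo_line([x,y,z],down(a0-.1*i),speed=20);s=st(i)
    if abs(s["moment"][2]-m0)>.12: print("stop");break
E
```

```text
False [ 514.68 -204.48  103.93] under-rim -18.43 F [-3.2   0.05 14.52] M [0.27  0.613 0.035] yaw -0.798 w 13.07 13.72
1 [ 514.9  -204.58  103.99] under-rim -18.37 F [-1.91  0.82 12.59] M [ 0.101  0.216 -0.002] yaw -0.899 w 12.98 13.97
2 [ 514.98 -204.63  104.01] under-rim -18.35 F [-0.15  1.42 12.78] M [ 0.045  0.146 -0.017] yaw -0.999 w 12.8 14.22
3 [ 515.05 -204.64  104.06] under-rim -18.3 F [-1.01  0.17 13.18] M [ 0.043  0.081 -0.025] yaw -1.099 w 13.2 14.47
4 [ 515.08 -204.65  104.08] under-rim -18.28 F [-0.97  0.12 12.91] M [-0.023  0.043 -0.015] yaw -1.199 w 13.13 14.72
5 [ 515.1  -204.66  104.06] under-rim -18.3 F [ 0.05  0.06 11.81] M [-0.026  0.02  -0.001] yaw -1.299 w 13.04 14.97
6 [ 515.1  -204.67  104.09] under-rim -18.27 F [ 0.8  -0.16 11.58] M [-0.005 -0.024 -0.076] yaw -1.399 w 12.82 15.22
7 [ 515.13 -204.69  104.1 ] under-rim -18.26 F [-0.85  0.14 14.01] M [ 0.011 -0.05  -0.032] yaw -1.499 w 12.98 15.47
```

```bash
python3 - <<'E'
from h import *
x,y=514.5,-204.4;a0=0.773-np.pi/2;z=103.0
t=.7
while t<1.2:
    t+=.04 if t<.86 else .02
    bot.servo_line([x,y,z],down(a0-t),speed=20)
    M=[]
    for _ in range(5): bot.dwell(.02);M.append(bot.read_state()["moment"][2])
    s=bot.read_state();R_=rot(s["tool_rot"]);print(round(t,2),"yaw turned",round(a0-np.arctan2(R_[1,0],R_[0,0]),3),"Mz",round(np.mean(M),3),"Fz",s["ft_force"].round(1),s["clock"])
    if abs(np.mean(M))>.15: print("stop");break
E
```

```text
0.74 yaw turned 0.74 Mz 0.01 Fz [ 0.3 -0.3 12.3] 15.8083
0.78 yaw turned 0.78 Mz 0.005 Fz [-0.3 -0.7 12.6] 16.1417
0.82 yaw turned 0.82 Mz 0.004 Fz [-0.5 -1.2 12.1] 16.475
0.86 yaw turned 0.86 Mz 0.009 Fz [ 1.4 -0.4 12.9] 16.8083
0.88 yaw turned 0.88 Mz 0.002 Fz [ 0.6  0.6 12.6] 17.1417
0.9 yaw turned 0.9 Mz 0.024 Fz [ 0.5 -1.7 12.4] 17.475
0.92 yaw turned 0.92 Mz -0.007 Fz [ 0.2 -0.6 12.9] 17.8083
0.94 yaw turned 0.94 Mz 0.021 Fz [ 0.2 -0.3 13.8] 18.1417
0.96 yaw turned 0.96 Mz 0.007 Fz [ 0.3 -0.5 12.2] 18.475
0.98 yaw turned 0.98 Mz 0.026 Fz [-0.4  0.5 13.9] 18.8083
1.0 yaw turned 1.0 Mz 0.048 Fz [-0.8 -0.7 13.4] 19.1417
1.02 yaw turned 1.02 Mz 0.031 Fz [-0.3  0.8 12.8] 19.475
1.04 yaw turned 1.04 Mz 0.041 Fz [-0.2  0.6 12.6] 19.8083
1.06 yaw turned 1.06 Mz 0.092 Fz [-0.1 -0.  12.4] 20.1417
1.08 yaw turned 1.08 Mz 0.116 Fz [-1.2 -1.7 13. ] 20.475
1.1 yaw turned 1.1 Mz 0.148 Fz [-2.7 -2.9 13.7] 20.8083
1.12 yaw turned 1.12 Mz 0.302 Fz [-3.5 -3.8 13.3] 21.1417
stop
```

Firm stop felt. I back off slightly to relax the moment, then let it up.

```bash
python3 - <<'E'
from h import *
x,y=514.5,-204.4;a0=0.773-np.pi/2
q=down(a0-1.09)
bot.servo_line([x,y,103.0],q,speed=10);bot.dwell(.1);st("relax")
for z in (104,105,106,107,108,108.7,109.2):
    bot.servo_line([x,y,z],q,speed=12);bot.dwell(.1);s=st(z)
    if s["ft_force"][2]<-2: break
E
```

```text
relax [ 514.85 -205.02  104.05] under-rim -18.31 F [-2.21 -3.53 12.9 ] M [-0.647  0.378 -0.01 ] yaw -1.888 w 12.98 21.49
104 [ 514.85 -205.03  104.99] under-rim -17.37 F [-1.62 -2.15 11.8 ] M [-0.658  0.321  0.114] yaw -1.888 w 13.27 21.84
105 [ 514.82 -205.05  105.93] under-rim -16.43 F [-1.18 -2.74 10.53] M [-0.626  0.239  0.056] yaw -1.888 w 13.32 22.19
106 [ 514.83 -205.02  106.86] under-rim -15.5 F [-0.83 -3.08 10.6 ] M [-0.683  0.226  0.042] yaw -1.888 w 13.28 22.54
107 [ 514.84 -205.01  107.81] under-rim -14.55 F [-1.78 -2.84  9.89] M [-0.654  0.17   0.082] yaw -1.888 w 12.87 22.89
108 [ 514.8  -205.01  108.73] under-rim -13.63 F [-1.21 -4.35  8.41] M [-0.731  0.017  0.024] yaw -1.888 w 12.71 23.24
108.7 [ 514.79 -205.01  109.35] under-rim -13.01 F [ 0.51 -4.37  8.64] M [-0.715  0.002  0.034] yaw -1.888 w 12.93 23.59
109.2 [ 514.79 -204.99  109.76] under-rim -12.6 F [ 0.01 -3.21  8.26] M [-0.79  -0.007  0.006] yaw -1.888 w 13.36 23.94
```

```bash
python3 - <<'E'
from h import *
x,y=514.5,-204.4;a0=0.773-np.pi/2
for z in (109.6,110,110.4,110.8,111.2):
    bot.servo_line([x,y,z],speed=12)
    F=[]
    for _ in range(6): bot.dwell(.03);F.append(bot.read_state()["ft_force"])
    st(z);f=np.mean(F,0);print("   meanF",f.round(2))
    if f[2]<3: break
E
```

```text
109.6 [ 514.78 -204.99  110.12] under-rim -12.24 F [-0.59 -3.79  7.04] M [-0.842 -0.108  0.009] yaw -1.888 w 13.03 24.39
   meanF [ 0.19 -3.78  7.03]
110 [ 514.77 -204.96  110.36] under-rim -12.0 F [ 1.36 -4.49  6.52] M [-1.037 -0.232  0.112] yaw -1.888 w 12.85 24.84
   meanF [ 1.34 -5.19  5.63]
110.4 [ 514.71 -204.95  110.44] under-rim -11.92 F [ 2.83 -5.72  2.2 ] M [-1.188 -0.513  0.103] yaw -1.888 w 12.98 25.29
   meanF [ 2.81 -5.79  1.98]
```

The cap caught in the notches: at ~12 mm below the rim, the force falls steeply with no more rise. I relieve the side load and let go.

```bash
python3 - <<'E'
from h import *
bot.servo_line([515.0,-205.3,110.6],speed=10);bot.dwell(.2);st("relieved")
bot.move_gripper(40);bot.dwell(.2);s=st("open")
p=s["ee_pos"]
bot.servo_line([p[0],p[1],190],speed=80,until_force=6);st("up")
a=-0.4
m=np.array([514.6,-204.4]);t=m-68.5*np.array([-np.sin(a),np.cos(a)])
bot.move_to([*t,190],down(a));bot.dwell(.2)
s,c=shot("wrist","w_end");s2,c2=shot("side","s_end")
P=cloud(c,s).reshape(-1,3);r=np.hypot(*(P[:,:2]-m).T)
k=(r<33)&(P[:,2]>112)&(P[:,2]<125);print("bar top z",np.median(P[k,2]));w,V=np.linalg.eigh(np.cov(P[k][:,:2].T));b=np.arctan2(V[1,1],V[0,1]);print("bar angle",b,"turned from slot",(0.773-b)%np.pi,cv2.minAreaRect(P[k][:,:2].astype(np.float32)))
k=(r<32)&(P[:,2]>80)&(P[:,2]<95);print("flange z",np.median(P[k,2]),cv2.minEnclosingCircle(P[k][:,:2].astype(np.float32)))
cv2.imwrite("pics/s_end_z.png",cv2.resize(c2["image"][80:330,250:470],None,fx=2.4,fy=2.4))
E
```

```text
relieved [ 514.84 -205.16  110.4 ] under-rim -11.96 F [-0.37 -0.6   2.17] M [-0.105  0.073  0.042] yaw -1.888 w 12.89 25.75
open [ 515.   -205.28  110.57] under-rim -11.79 F [-0.04  0.54  0.82] M [-0.012 -0.052  0.032] yaw -1.888 w 39.93 26.32
up [ 514.79 -205.18  189.4 ] under-rim 67.04 F [-0.14  1.22  0.74] M [0.023 0.01  0.065] yaw -1.888 w 39.98 27.47
bar top z 117.12056813607664
bar angle 2.826789248268698 turned from slot 1.0878034053210954 ((513.1884765625, -204.11033630371094), (14.145161628723145, 46.252296447753906), 71.93460845947266)
flange z 85.2453689117446 ((513.1695556640625, -203.92416381835938), 28.99019432067871)
```

View pics/s_end_z.png

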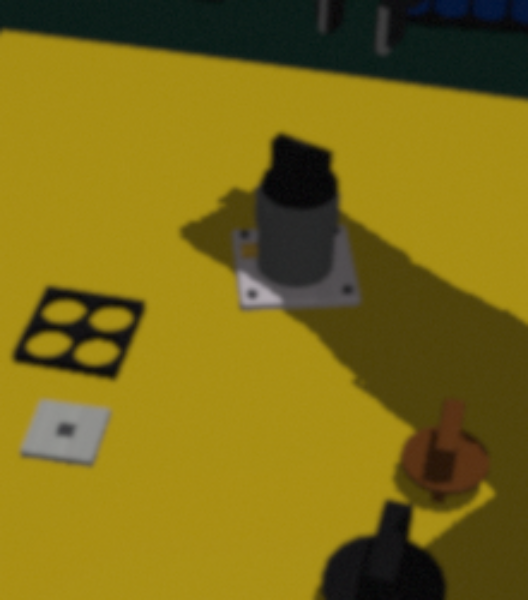

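View pics/w_end.png

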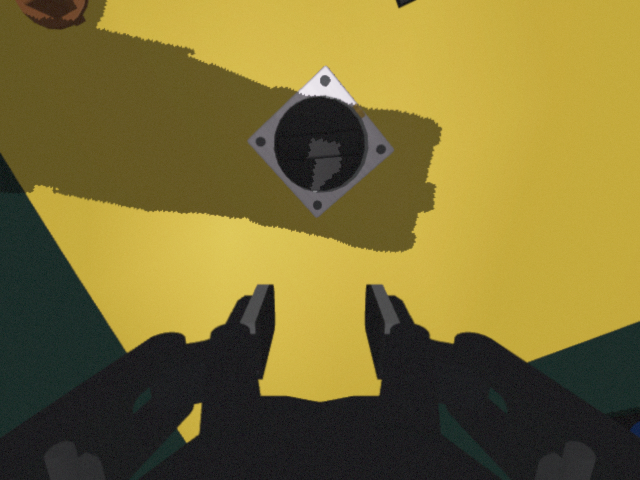

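```bash
python3 - <<'E'
from rig import bot
print(bot.finish_job(),bot.read_state()["clock"])
E
```

```text
the job is handed in; nothing more can be done
the job is handed in; nothing more can be done
```

I closed the open holder with the small black cap and handed the job in about 28 s into the 72 s limit. `finish_job` gives no verdict, so what follows is my own checks.

- **Fitting:** The slot axis measured 0.773 rad in the depth image. The cap dropped through the slots at the first try. I pressed it about 10 mm down on the spring (13–14.5 N) and turned it clockwise to the stop.
- **Lock:** As I let it up, it caught at about 12 mm below the rim and the pull on the wrist fell off steeply, so I took it as locked and released it with almost no side load.
- **After release:** The bar top read 117.1 mm and the flange 85.2 mm. The wrist camera had read the rim about 0.9 mm low, so these correspond to about 118 and 86 mm, the locked height. The cap was turned 1.09 rad from the slot axis.
- **Bystanders:** I moved none of them and saw nothing disturbed in the last pictures. Those do not show the closed holder or the spare cell.

Two readings were slightly off:
- **Stop moment:** It reached 0.30 N m on the last 0.02 rad step. That is above the 0.15–0.2 N m called firm but below the 0.5 N m called forcing, and I backed off at once.
- **Turn angle:** The 1.09 rad is slightly past the stated 0.93–1.07. I put this down to play in the slots and measuring error.

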